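Reset the chip programmer with the stylus

TASK

The chip programmer on the repair bench has locked up. Press its green key, then the yellow, then the blue, one at a time, each fully down and let back up, and leave the red key alone; then take the orange stylus from the tool stand, reach it down through the white-ringed hole in the programmer's top and press the recessed reset button fully down. Finish while still gripping the stylus and holding the button down with it, and do not disturb the nut driver, the jar, the multimeter or the parts tray on the way.

Things in the scene. Friction and masses are not known exactly. Their poses are not given: they have to be found in the camera images.
- programmer: the chip programmer, a grey box 180 (x) x 200 (y) x 60 mm high, fixed to the bench; origin at the centre of its underside, z up. A row of four keys runs along its y at x = -55 mm (y = -70.5, -23.5, 23.5, 70.5 mm; colours in any order); a green chip socket 14 mm high stands at x 22 to 62, y 8 to 82 mm
- port (a point): centre of the mouth of the white-ringed hole, at the level of the programmer's top (60 mm above the bench; programmer frame x 35, y -50 mm). The hole is round, vertical, 15 mm in diameter with a 3 mm chamfer at its mouth; the orange reset button fills its bottom, its top 20 mm below the mouth when up. Axes as the programmer
- reset (a joint): travel of the recessed reset button in m: 0 up, 0.008 fully down; a spring pushes back with 1.5 N at the start and 5 N fully down, so it comes up when let go
- green_key_top (a point): centre of the top of the green key, a round green cap 24 mm in diameter in a round black housing 40 mm in diameter, on the programmer's top; 82 mm above the bench when up; the housing's rim is 10 mm lower
- yellow_key_top (a point): centre of the top of the yellow key, a round yellow cap 24 mm in diameter in a round black housing 40 mm in diameter, on the programmer's top; 82 mm above the bench when up; the housing's rim is 10 mm lower
- blue_key_top (a point): centre of the top of the blue key, a round blue cap 24 mm in diameter in a round black housing 40 mm in diameter, on the programmer's top; 82 mm above the bench when up; the housing's rim is 10 mm lower
- red_key_top (a point): centre of the top of the red key, a round red cap 24 mm in diameter in a round black housing 40 mm in diameter, on the programmer's top; 82 mm above the bench when up; the housing's rim is 10 mm lower
- green_key (a joint): travel of the green key in m: 0 up, 0.006 fully down; spring, about 1.2 N at the start and 4 N fully down
- yellow_key (a joint): travel of the yellow key in m: 0 up, 0.006 fully down; spring, about 1.2 N at the start and 4 N fully down
- blue_key (a joint): travel of the blue key in m: 0 up, 0.006 fully down; spring, about 1.2 N at the start and 4 N fully down
- red_key (a joint): travel of the red key in m: 0 up, 0.006 fully down; spring, about 1.2 N at the start and 4 N fully down
- stand: tool stand, a black block 80 (x) x 160 (y) x 70 mm high, fixed to the bench; origin at the centre of its underside. Two upright 10 mm holes, 60 mm deep, at y = +45 and -45 mm, one with the stylus, the other with the nut driver
- stylus: the stylus, 115 mm long, 30 to 65 g, loose, standing upright in one hole of the stand: a steel shank 7 mm in diameter and 55 mm long, above it a square orange handle 18 x 18 x 60 mm whose underside rests on the stand's top. Origin at the tip (bottom of the shank), z along it towards the handle, x and y square to the handle's faces
- stylus_grip (a point): point on the stylus's axis in its handle, 90 mm above the tip, 25 mm below the handle's top
- driver: nut driver with a round blue handle 22 mm in diameter, 107 mm long, standing in the other hole of the stand (bystander); origin at its tip
- flux_jar: small jar with a red cap, 34 mm in diameter, 42 mm high, standing between programmer and stand (bystander); origin under its centre
- multimeter: green multimeter 170 x 85 x 35 mm lying on the bench to the robot's left (bystander); origin under its centre
- parts_tray: blue parts tray 120 x 90 x 25 mm to the robot's right (bystander); origin under its centre

How it is judged:
By the outcome, as a careful person would: the job done as asked, in the order asked, and still so for the second after the job is handed in, while the arm keeps its last pose, push and grip.
It also fails if it takes over 62 s, if anything falls off the work surface, if the arm or the gripper's body presses on something with over 40 N, if the wrist force passes 120 N, or if a joint passes its speed limit or range.

ROBOT

A 6-joint arm with a two-finger parallel gripper is mounted at the origin on the work surface. World frame = base frame: x ahead of the robot, y to its left, z up, the work surface at z = 0. Lengths are in m, angles in degrees, forces in N, time in s.
With the tool pointing down it reaches from about 0.25 to 0.725 m from the base axis. Payload 9.7 kg.
Tool frame: the origin (TCP) lies at the very end of the fingers, on their centre line; the grasp point (between the pads) lies 19 mm behind it (bot.grip_point_offset is the distance from the TCP to the grasp point, in m); y points along the fingers, x is the direction in which the jaws open and shut, and the axes are right-handed (so a half turn about y gives the same grasp; the last joint's range is limited). The gripper opens to 85 mm and grips with 20 to 120 N. Pads are 22 mm wide; open, the fingers measure 114 mm over their backs; the gripper's body (76 mm by 85 mm) begins 54 mm behind the grasp point. The pads swing forward as they close: fully open they stand 13 mm farther back than shut.
Start: joints at [-74.083, 4.979, 10.078, 95.1, 0, 90], TCP at [0.151, -0.529, 0.231] pointing down, gripper open.
Joint ranges: [-179.16, 179.16], [-48.56, 103.87], [-65.8, 70.77], [-126.05, 130.52], [-82.76, 87.17], [-180, 180]. Speed limits (degrees/s): [127.2, 127.2, 147.25, 180, 180, 180].

INTERFACE

Orientations are given as [roll, pitch, yaw] about the fixed x, y, z axes, in that order (R = Rz(yaw) Ry(pitch) Rx(roll)).
In Python, from workcell import bot gives the robot as it stands.
- The arm moves only by the shell command python3 -m inch 'ROWS' [FORCE]. ROWS is JSON, a list of rows, each a list of 3 entries, a list of its own where there are three numbers: the shift along the tool's x, y, z in mm, then the turn, a rotation vector about the tool's x, y, z in rad, then the finger opening in mm, from 0 to 85.4. In form: [[[x, y, z], [ax, ay, az], grip], ...]. A call has 1 to 20 rows; each row is the pose to reach, as a shift and turn from the pose measured when the call began, along the tool's axes at that moment; what a row does not reach only later rows make up. A row lasts 1/10 s, in which the tool goes at most 50 mm and 8.59 degrees, less where a joint would pass 70% of its speed; a pose out of reach is approached as far as the arm can. A call with a gripper value outside its range is refused whole. The fingers move at their own pace and stop on an object; FORCE is the grip in N (left out, the last holds). Time passes only in rows, so rows that repeat a pose let the fingers close. It gives the time, the measured TCP pose, the force and the opening at its end, in the units of the state.
- bot.get_obs(): the state, without advancing time (a new reading comes with each control period).
- bot.camera(name): name is "scene" or "top"; returns a dict with "frame" (384x512x3 uint8, red, green, blue), "mtx" (3x3 intrinsics, pixels), "origin" and "orientation" of the camera in the world. Camera axes: x right, y down, z forward; pixel columns grow to the right and rows downward; lengths in m; the calibration is good to about 2 mm. A picture is of the moment at which its call begins. There is no depth.
- bot.job_done(): hands the job in, once; it reports no verdict.
Trained networks look in a picture, given as the dict that the camera call returned (one of the last four; its "shot" number tells which), for a name from the list of things; names that differ only in an ending like _2 or _b are one class to them, and where a whole thing is asked for, a point or a joint stands for the part that bears it (a point fixed in the world has none). Each returns a list of dicts, best first, with "confidence" (0 to 1); they miss things now and then, are a little off and sometimes report something else, mostly with a low value. They report only what shows in the picture. A call takes as long as a camera call.
- bot.search_frame(picture, name): "box" ([left, top, right, bottom] in pixels, round what is visible of it).
- bot.cut_out(picture, name): "region" (384x512 bool, what is visible of it) and "box" ([left, top, right, bottom] in pixels, round what is visible of it).
The state is a dict: "time": time; "q": joint angles; "qd": joint speeds; "joint_efforts": joint torques, N m; "ee_pos": TCP position; "tcp_rot": TCP orientation; "wrist_force": force on the tool from outside, world axes, zero at the start; "torque": the same for the moment, N m; "opening": finger opening in m.
Only numpy, scipy, OpenCV 4.12 (cv2) and the standard library are available. Lean on these libraries where they do the work, as an engineer would, in place of code of your own. Each camera call takes 0.05 s, during which the arm holds its last target. There are 200 camera calls.

## Working session

There is one attempt and no reset: what is moved stays moved. The work goes in short steps, Python scripts to look and compute and a shell command to move; the robot and the scene stay as the last step left them, time stands still between calls to the robot, and variables do not carry over. Pictures are saved under pics/ and viewed, about 8 in all and at most 12, crops included, and the job is handed in when it is done.

```bash
mkdir -p pics; ls; python3 - <<'E'
from workcell import bot
import cv2,numpy as np
o=bot.get_obs(); print(o, bot.grip_point_offset)
for n in("scene","top"):
    p=bot.camera(n); cv2.imwrite(f"pics/{n}0.png",cv2.cvtColor(p["frame"],cv2.COLOR_RGB2BGR))
    print(n,p["mtx"],p["origin"],p["orientation"],p["shot"])
    for k in("programmer","port","green_key","yellow_key","blue_key","red_key","green_key_top","stand","stylus","driver","flux_jar","multimeter","parts_tray","reset"):
        try:
            r=bot.search_frame(p,k); print(k,[(np.round(d["box"],1).tolist(),round(d["confidence"],2)) for d in r[:2]])
        except Exception as e: print(k,e)
E
```

```text
pics
{'time': 0.0, 'q': array([-7.40850482e+01,  5.01354167e+00,  1.00338348e+01,  9.50998842e+01,
        1.81827250e-04,  9.00014315e+01]), 'qd': array([ 0.01346613, -0.05054115, -0.02072459, -0.08075809,  0.05766658,
       -0.08697123]), 'joint_efforts': array([-1.75687896e-04, -5.20393825e+01,  4.64800465e+01,  1.66338327e-02,
       -1.88130991e-05, -1.17446396e-05]), 'ee_pos': array([ 0.15075269, -0.52869444,  0.2305541 ]), 'tcp_rot': array([-8.99998202e+01,  7.95910723e-02, -7.40864797e+01]), 'wrist_force': array([-1.00998375,  0.52857142, -0.86549964]), 'torque': array([-0.01662004,  0.0106072 ,  0.03526274]), 'opening': 0.08533282862715548} 0.0187
scene [[408.57970636   0.         256.45823576]
 [  0.         408.57970636 194.27816783]
 [  0.           0.           1.        ]] [ 1.12666488 -0.74281218  0.96001011] [-132.5239881     0.41512478   38.70323421] 1
programmer [([245.5, 151.7, 318.4, 206.4], 0.57)]
port [([242.4, 152.3, 321.5, 209.6], 0.66), ([313.7, 136.5, 360.6, 156.6], 0.16)]
green_key []
yellow_key []
blue_key []
red_key []
green_key_top []
stand [([190.1, 21
[... 355 characters left out ...]
12362]
 [  0.           0.           1.        ]] [0.42446463 0.02310028 1.50332186] [-1.76073996e+02  1.16580858e-01 -9.03211803e+01] 2
programmer []
port [([177.4, 158.0, 252.9, 226.0], 0.77)]
green_key [([195.3, 207.8, 206.5, 214.6], 0.5)]
yellow_key []
blue_key [([213.5, 211.3, 220.8, 217.1], 0.37)]
red_key [([101.1, 150.3, 134.6, 210.1], 0.72), ([229.5, 209.8, 236.4, 220.2], 0.5)]
green_key_top [([196.8, 210.0, 205.0, 218.9], 0.57)]
stand [([308.4, 166.3, 365.3, 198.2], 0.87)]
stylus [([317.8, 177.1, 330.2, 186.9], 0.45)]
driver []
flux_jar []
multimeter []
parts_tray [([402.8, 156.7, 443.4, 202.6], 0.7)]
reset [([211.7, 209.5, 224.9, 220.5], 0.39), ([307.3, 164.0, 364.8, 197.3], 0.36)]
```

```bash
python3 - <<'E'
import cv2
a=cv2.imread("pics/top0.png")[130:250,90:390]; cv2.imwrite("pics/top0c.png",cv2.resize(a,None,fx=2.66,fy=2.66,interpolation=cv2.INTER_CUBIC))
a=cv2.imread("pics/scene0.png")[125:285,180:380]; cv2.imwrite("pics/sc0c.png",cv2.resize(a,None,fx=3.7,fy=3.7,interpolation=cv2.INTER_CUBIC))
E
```

```text
(no output)
```

View pics/top0c.png

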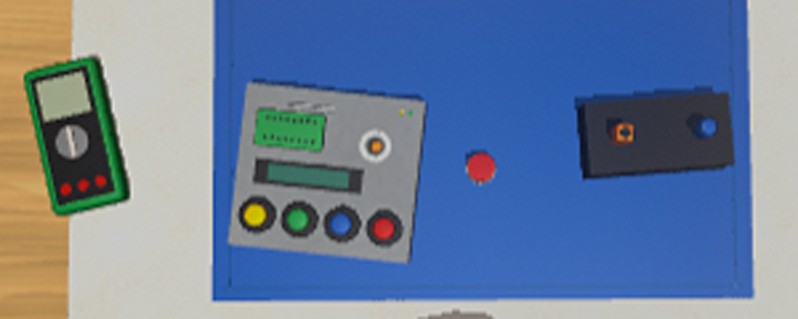

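View pics/sc0c.png

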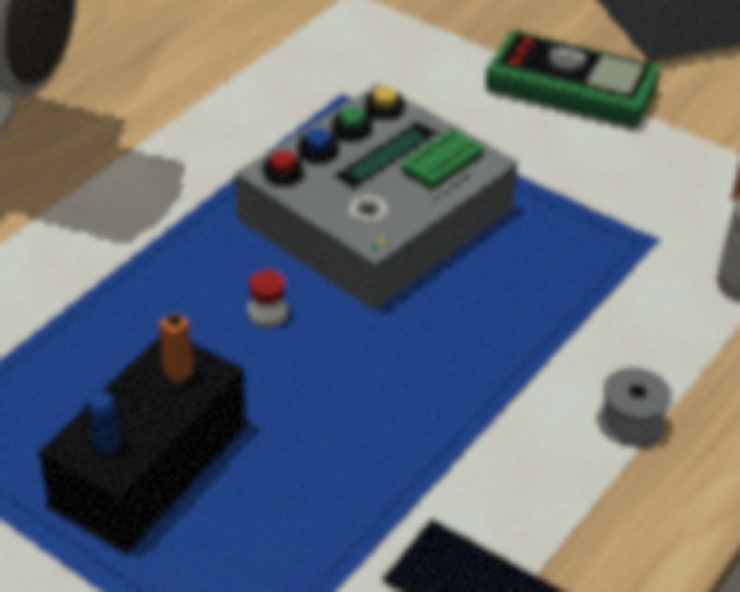

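The top view shows key order, left to right: yellow, green, blue, red, with the ring up and right of them at crop (376,146). The jar is at (480,167). In the stand, the stylus is the left tool at (623,131) and the driver is at (707,126). The scene view agrees. Next I fit the poses from colour blobs in both cameras.

```bash
cat > h.py <<'E'
import numpy as np,cv2
from scipy.spatial.transform import Rotation as R
from scipy.optimize import least_squares
def rot(rpy): return R.from_euler('xyz',rpy,degrees=True).as_matrix()
def proj(p,X):
    c=(np.atleast_2d(X)-p["origin"])@rot(p["orientation"]); u=c@np.array(p["mtx"]).T
    return u[:,:2]/u[:,2:]
def ray(p,uv,z):
    d=rot(p["orientation"])@np.linalg.inv(p["mtx"])@np.r_[uv,1]; o=np.array(p["origin"])
    return o+d*(z-o[2])/d[2]
def blobs(p,lo,hi,amin=8):
    hsv=cv2.cvtColor(p["frame"],cv2.COLOR_RGB2HSV); m=cv2.inRange(hsv,lo,hi)
    n,l,s,c=cv2.connectedComponentsWithStats(m)
    return [(c[i].round(1).tolist(),s[i].tolist()) for i in range(1,n) if s[i,4]>=amin]
def go(o,pos,yaw=None):
    """shift (mm) in tool axes and turn about tool y (rad), to TCP pos with tool pointing down, yaw deg"""
    M=rot(o["tcp_rot"]); s=M.T@(np.array(pos)-o["ee_pos"])*1000
    t=np.zeros(3)
    if yaw is not None: t=R.from_matrix(M.T@rot([-90,0,yaw])).as_rotvec()
    return s.round(1).tolist(),t.round(3).tolist()
E
python3 - <<'E'
from h import *; from workcell import bot
C={"yellow":((22,120,110),(34,255,255)),"green":((45,120,60),(80,255,255)),"blue":((100,120,60),(118,255,255)),"red":((0,150,100),(6,255,255)),"orange":((7,120,80),(18,255,255)),"white":((0,0,170),(179,30,255))}
for n in("top","scene"):
    p=bot.camera(n)
    for k,(lo,hi) in C.items():
        b=[x for x in blobs(p,lo,hi) if x[1][4]<900 and (150<x[0][0]<390)]
        print(n,k,b[:9])
E
```

```text
top yellow [([185.5, 210.5], [182, 207, 8, 8, 52])]
top green [([198.4, 178.3], [186, 171, 26, 16, 321]), ([201.5, 212.2], [198, 208, 8, 9, 57])]
top blue [([354.5, 177.7], [350, 174, 10, 8, 61]), ([217.6, 213.8], [214, 210, 8, 9, 57])]
top red [([164.0, 77.7], [160, 74, 9, 9, 57]), ([233.8, 215.7], [231, 213, 7, 7, 35])]
top orange [([324.4, 179.4], [322, 176, 6, 7, 26]), ([231.1, 184.5], [229, 183, 5, 4, 15])]
top white [([230.5, 184.5], [225, 179, 12, 12, 61]), ([272.9, 368.0], [265, 353, 16, 31, 230])]
scene yellow [([283.5, 150.3], [281, 149, 6, 4, 18])]
scene green [([334.9, 147.7], [313, 135, 44, 20, 195]), ([274.8, 156.2], [272, 155, 7, 4, 20]), ([299.0, 167.4], [290, 161, 20, 14, 154])]
scene blue [([362.5, 110.5], [349, 104, 29, 15, 270]), ([265.4, 161.9], [262, 160, 8, 5, 27])]
scene red [([256.0, 167.5], [254, 166, 5, 4, 16]), ([389.5, 167.9], [386, 166, 8, 5, 31]), ([251.8, 201.8], [249, 200, 7, 5, 27])]
scene orange [([226.9, 218.2], [224, 211, 7, 16, 80])]
scene white []
```

```bash
python3 - <<'E'
from h import *; from workcell import bot
T=bot.camera("top"); S=bot.camera("scene")
k=[[-.055,y,.080] for y in(.0705,.0235,-.0235,-.0705)]
Mt=np.array(k+[[.035,-.05,.06],[.042,.045,.074]]); Ut=np.array([[185.5,210.5],[201.5,212.2],[217.6,213.8],[233.8,215.7],[230.6,184.5],[198.4,178.3]])
Ms=np.array(k); Us=np.array([[283.5,150.3],[274.8,156.2],[265.4,161.9],[256,167.5]])
def W(v,M): return M@rot([0,0,v[2]*100]).T+[v[0],v[1],0]
ft=lambda v:(proj(T,W(v,Mt))-Ut).ravel()
fs=lambda v:(proj(S,W(v,Ms))-Us).ravel()
for nm,f in(("top",ft),("scene",fs),("both",lambda v:np.r_[ft(v),fs(v)])):
    r=least_squares(f,[.4,.1,0]); v=r.x
    print(nm,v*[1000,1000,100],np.abs(r.fun).max().round(2))
    print(" Y G B R port",W(v,Mt)[:5,:2].round(4).tolist(), "rms",np.sqrt((r.fun**2).mean()))
print("stylus top", ray(T,[324.4,179.4],.130),"driver",ray(T,[354.5,177.7],.12), "scene stylus mid",ray(S,[226.9,218.2],.1))
# stand
hsv=cv2.cvtColor(T["frame"],cv2.COLOR_RGB2HSV); m=((hsv[...,2]<60)).astype(np.uint8); m[:, :295]=0;m[:,380:]=0;m[:150]=0;m[215:]=0
q=bot.cut_out(T,"stand"); 
for mm in (m,q[0]["region"].astype(np.uint8)):
    r=cv2.minAreaRect(cv2.findNonZero(mm)); print(r,ray(T,r[0],.07), [ray(T,c,.07)[:2].round(4).tolist() for c in cv2.boxPoints(r)])
for nm,p in(("top",T),("scene",S)):
    for n in("stylus","flux_jar","driver"):
        for d in bot.cut_out(p,n)[:1]:
            mm=d["region"]; c=np.argwhere(mm).mean(0)[::-1]; print(nm,n,c.round(1),mm.sum(),d["confidence"],d["box"])
a=T["frame"][165:205,300:370]; b=T["frame"][171:190,312:338]
out=np.zeros((600,800,3),np.uint8); out[:400,:700]=cv2.resize(a,(700,400),interpolation=cv2.INTER_NEAREST)
cv2.imwrite("pics/st.png",cv2.resize(b,None,fx=24,fy=24,interpolation=cv2.INTER_NEAREST)[...,::-1])
E
```

```text
top [493.25172084 172.79067708  -6.45767789] 0.09
 Y G B R port [[0.4465, 0.249], [0.4412, 0.2023], [0.436, 0.1556], [0.4307, 0.1089], [0.5224, 0.1192]] rms 0.059997981057025515
scene [498.75776512 169.55135206  -6.45997435] 0.3
 Y G B R port [[0.452, 0.2458], [0.4468, 0.1991], [0.4415, 0.1524], [0.4362, 0.1057], [0.5279, 0.1159]] rms 0.16105057103288656
both [494.38385628 172.5925647   -6.42186142] 1.11
 Y G B R port [[0.4476, 0.2488], [0.4424, 0.2021], [0.4371, 0.1554], [0.4318, 0.1087], [0.5236, 0.119]] rms 0.5090323467976455
stylus top [ 0.53057826 -0.14886029  0.13      ] driver [ 0.53568455 -0.23532985  0.12      ] scene stylus mid [ 0.53225227 -0.14940143  0.1       ]
((335.2823486328125, 181.17059326171875), (26.460294723510742, 55.60496139526367), 85.60128784179688) [ 0.52982624 -0.18818333  0.07      ] [[0.5629, -0.1044], [0.5745, -0.2673], [0.4969, -0.2717], [0.4853, -0.1094]]
((336.1028137207031, 180.20477294921875), (28.744272232055664, 57.363895416259766), 85.71085357666016) [ 0.53265087 -0.19063223  0.07      ] [[0.569, -0.1041], [0.5807, -0.2722], [0.4964, -0.2769], [0.4848, -0.1094]]
top stylus [323.6 179.7] 70 0.58 [318.6, 176.2, 332.5, 186.0]
top driver [354.6 177.7] 47 0.52 [351.5, 174.1, 360.9, 179.6]
scene stylus [226.8 217.8] 81 0.44 [223.0, 211.0, 231.1, 228.8]
scene flux_jar [251.9 204.7] 110 0.44 [245.6, 197.2, 259.1, 209.1]
scene driver [152.2 311.2] 1662 0.42 [125.8, 284.4, 183.1, 336.7]
```

View pics/st.png

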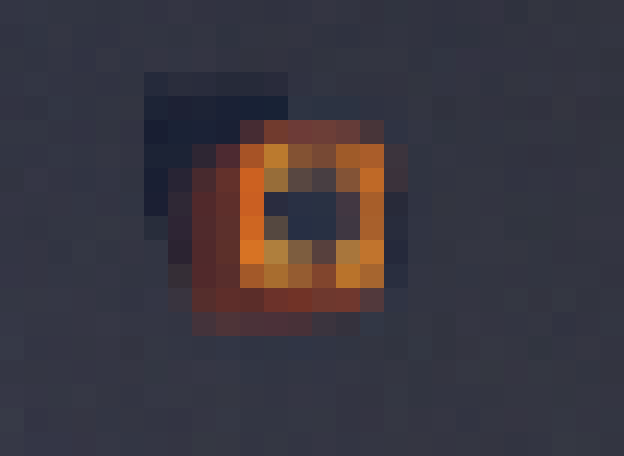

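```bash
python3 - <<'E'
from h import *; from workcell import bot
print(go(bot.get_obs(),[.4412,.2023,.14],0))
E
```

```text
([-623.5, 91.3, 479.7], [-0.0, -1.293, -0.0])
```

```bash
python3 -m inch '[[[-623.5,91.3,479.7],[0,-1.293,0],0],[[-623.5,91.3,479.7],[0,-1.293,0],0],[[-623.5,91.3,479.7],[0,-1.293,0],0],[[-623.5,91.3,479.7],[0,-1.293,0],0],[[-623.5,91.3,479.7],[0,-1.293,0],0],[[-623.5,91.3,479.7],[0,-1.293,0],0],[[-623.5,91.3,479.7],[0,-1.293,0],0],[[-623.5,91.3,479.7],[0,-1.293,0],0],[[-623.5,91.3,479.7],[0,-1.293,0],0],[[-623.5,91.3,479.7],[0,-1.293,0],0],[[-623.5,91.3,479.7],[0,-1.293,0],0],[[-623.5,91.3,479.7],[0,-1.293,0],0],[[-623.5,91.3,479.7],[0,-1.293,0],0],[[-623.5,91.3,479.7],[0,-1.293,0],0],[[-623.5,91.3,479.7],[0,-1.293,0],0],[[-623.5,91.3,479.7],[0,-1.293,0],0],[[-623.5,91.3,479.7],[0,-1.293,0],0],[[-623.5,91.3,479.7],[0,-1.293,0],0],[[-623.5,91.3,479.7],[0,-1.293,0],0],[[-623.5,91.3,479.7],[0,-1.293,0],0]]' 40; python3 - <<'E'
from h import *; from workcell import bot
o=bot.get_obs(); print(o["time"],o["ee_pos"],o["tcp_rot"],o["wrist_force"],o["opening"],o["q"])
print(go(o,[.4412,.2023,.09],0))
S=bot.camera("scene"); a=S["frame"][105:225,180:340]
cv2.imwrite("pics/s1.png",cv2.resize(a,None,fx=5,fy=5,interpolation=cv2.INTER_CUBIC)[...,::-1])
print(proj(S,[o["ee_pos"]]))
E
```

```text
time: 4.05
ee_pos: [0.4411, 0.2013, 0.1405]
tcp_rot: [-90.0, -0.0, -0.1]
wrist_force: [0.4, -0.1, 0.4]
opening: -0.0002
4.05 [0.44112182 0.20130249 0.14051602] [-8.99867140e+01 -4.38528296e-02 -7.77655028e-02] [ 0.41775574 -0.05990502  0.37070403] -0.00019254362868848467 [ 2.45328479e+01 -4.83897234e+00 -9.78751304e+00  8.50060571e+01
 -6.18335415e-03  1.14610606e+02]
([0.0, 50.5, 1.0], [-0.0, -0.001, 0.001])
[[274.18476968 141.03520574]]
```

View pics/s1.png

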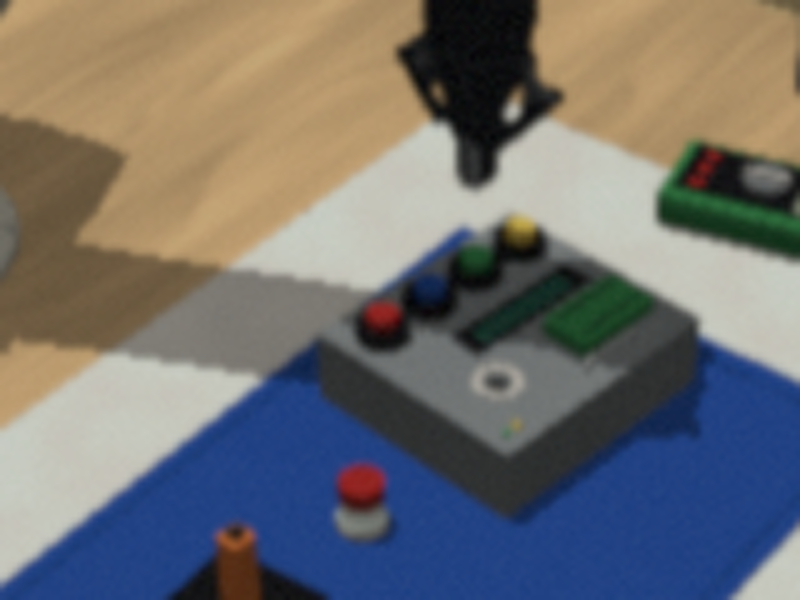

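The closed fingertips show at crop (475,180), which is px (275,141) and matches the projected TCP. They are directly above the green key. Next I press green.

```bash
python3 -m inch '[[[0,40,1],[0,0,0],0],[[0,52,1],[0,0,0],0],[[0,55,1],[0,0,0],0],[[0,58,1],[0,0,0],0],[[0,60,1],[0,0,0],0],[[0,62,1],[0,0,0],0],[[0,63,1],[0,0,0],0],[[0,64,1],[0,0,0],0],[[0,64,1],[0,0,0],0],[[0,64,1],[0,0,0],0]]'
```

```text
time: 5.1
ee_pos: [0.4417, 0.2025, 0.077]
tcp_rot: [-90.0, -0.1, -0.1]
wrist_force: [2.4, -1.2, 3.4]
opening: 0.0
```

```bash
python3 -m inch '[[[0,1,0],[0,0,0],0],[[0,2,0],[0,0,0],0],[[0,3,0],[0,0,0],0],[[0,3,0],[0,0,0],0],[[0,3,0],[0,0,0],0],[[0,3,0],[0,0,0],0]]'
```

```text
time: 5.7
ee_pos: [0.4418, 0.2025, 0.0758]
tcp_rot: [-89.9, -0.2, -0.1]
wrist_force: [-4.7, -3.4, 18.8]
opening: -0.0004
```

Green bottomed out: z is 0.0758 and the force jumped to 19 N. Next is release, then yellow.

```bash
python3 -m inch '[[[0,-10,0],[0,0,0],0],[[0,-30,0],[0,0,0],0],[[0,-30,0],[0,0,0],0],[[5,-30,46.6],[0,0,0],0],[[5,-30,46.6],[0,0,0],0],[[5,-30,46.6],[0,0,0],0],[[5,-30,46.6],[0,0,0],0]]'
```

```text
time: 6.4
ee_pos: [0.4463, 0.2485, 0.1051]
tcp_rot: [-90.0, -0.1, -0.1]
wrist_force: [0.8, -0.2, 0.2]
opening: -0.0004
```

```bash
python3 -m inch '[[[0,15,0],[0,0,0],0],[[0,22,0],[0,0,0],0],[[0,25,0],[0,0,0],0],[[0,27,0],[0,0,0],0],[[0,28,0],[0,0,0],0],[[0,29,0],[0,0,0],0],[[0,29,0],[0,0,0],0]]'
```

```text
time: 7.1
ee_pos: [0.4465, 0.2485, 0.0763]
tcp_rot: [-90.0, -0.1, -0.1]
wrist_force: [-1.1, -2.1, 3.8]
opening: 0.0
```

```bash
python3 -m inch '[[[0,1,0],[0,0,0],0],[[0,2,0],[0,0,0],0],[[0,2.5,0],[0,0,0],0],[[0,2.5,0],[0,0,0],0],[[0,2.5,0],[0,0,0],0],[[0,2.5,0],[0,0,0],0]]'
```

```text
time: 7.7
ee_pos: [0.4467, 0.2486, 0.0758]
tcp_rot: [-89.9, -0.2, -0.1]
wrist_force: [-6.7, -4.6, 17.3]
opening: -0.0002
```

```bash
python3 -m inch '[[[0,-10,0],[0,0,0],0],[[0,-35,0],[0,0,0],0],[[0,-35,0],[0,0,0],0],[[-5,-35,-46],[0,0,0],0],[[-10.6,-30,-93],[0,0,0],0],[[-10.6,-30,-93],[0,0,0],0],[[-10.6,-30,-93],[0,0,0],0],[[-10.6,-30,-93],[0,0,0],0]]'
```

```text
time: 8.5
ee_pos: [0.4361, 0.1563, 0.1057]
tcp_rot: [-89.9, -0.2, -0.1]
wrist_force: [0.7, 0.6, 0.2]
opening: -0.0001
```

```bash
python3 -m inch '[[[0,15,0],[0,0,0],0],[[0,22,0],[0,0,0],0],[[0,25,0],[0,0,0],0],[[0,27,0],[0,0,0],0],[[0,28,0],[0,0,0],0],[[0,29,0],[0,0,0],0],[[0,29,0],[0,0,0],0]]'
```

```text
time: 9.2
ee_pos: [0.4363, 0.1564, 0.0769]
tcp_rot: [-89.9, -0.3, -0.1]
wrist_force: [-2.3, 1.5, 3.7]
opening: 0.0001
```

```bash
python3 -m inch '[[[0,1,0],[0,0,0],0],[[0,2,0],[0,0,0],0],[[0,2.5,0],[0,0,0],0],[[0,2.5,0],[0,0,0],0],[[0,2.5,0],[0,0,0],0],[[0,2.5,0],[0,0,0],0]]'
```

```text
time: 9.8
ee_pos: [0.4364, 0.1565, 0.0758]
tcp_rot: [-89.9, -0.3, -0.1]
wrist_force: [-6.3, -0.8, 15.0]
opening: -0.0001
```

All three keys pressed. Next I lift and go above the stylus with the fingers opening.

```bash
python3 -m inch '[[[0,-10,0],[0,0,0],0],[[0,-50,0],[0,0,0],0],[[0,-80,0],[0,0,0],0],[[94.3,-125,-305.5],[0,0,0],50],[[94.3,-125,-305.5],[0,0,0],50],[[94.3,-125,-305.5],[0,0,0],50],[[94.3,-125,-305.5],[0,0,0],50],[[94.3,-125,-305.5],[0,0,0],50],[[94.3,-125,-305.5],[0,0,0],50],[[94.3,-125,-305.5],[0,0,0],50],[[94.3,-125,-305.5],[0,0,0],50],[[94.3,-125,-305.5],[0,0,0],50],[[94.3,-125,-305.5],[0,0,0],50]]'; python3 - <<'E'
from h import *; from workcell import bot
o=bot.get_obs(); print(go(o,[.5307,-.1487,.086],0),o["q"])
S=bot.camera("scene"); a=S["frame"][160:280,165:325]
cv2.imwrite("pics/s2.png",cv2.resize(a,None,fx=5,fy=5,interpolation=cv2.INTER_CUBIC)[...,::-1])
print(proj(S,[o["ee_pos"],[.5307,-.1487,.13]]))
E
```

```text
time: 11.1
ee_pos: [0.5295, -0.1486, 0.2005]
tcp_rot: [-89.9, -0.3, -0.0]
wrist_force: [-0.5, -0.8, -0.2]
opening: 0.0502
([0.6, 114.5, -0.4], [-0.003, -0.0, 0.005]) [-15.79442052   4.16038971   5.7871078   91.37603081   0.22062254
  74.22942386]
[[224.29405478 192.26313561]
 [226.07582861 210.56474135]]
```

View pics/s2.png

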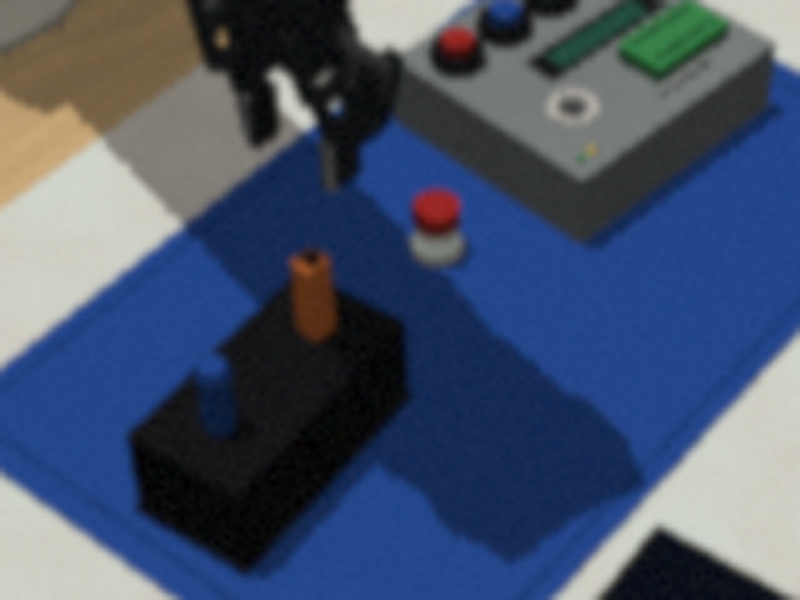

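Stylus top at crop (312,258), with the open fingers straddling above it. The camera puts it about 2 mm further in +x. I'll descend and grip.

```bash
python3 -m inch '[[[2,50,-0.4],[0,0,0.005],50],[[2,80,-0.4],[0,0,0.005],50],[[2,100,-0.4],[0,0,0.005],50],[[2,114.5,-0.4],[0,0,0.005],50],[[2,114.5,-0.4],[0,0,0.005],50],[[2,114.5,-0.4],[0,0,0.005],50]]'
```

```text
time: 11.75
ee_pos: [0.5324, -0.1482, 0.0871]
tcp_rot: [-89.9, -0.1, 0.0]
wrist_force: [0.4, -0.4, 0.7]
opening: 0.0498
```

```bash
python3 -m inch '[[[0,0,0],[0,0,0],10],[[0,0,0],[0,0,0],10],[[0,0,0],[0,0,0],10],[[0,0,0],[0,0,0],10],[[0,0,0],[0,0,0],10],[[0,0,0],[0,0,0],10],[[0,0,0],[0,0,0],10],[[0,0,0],[0,0,0],10],[[0,0,0],[0,0,0],10],[[0,0,0],[0,0,0],10]]' 50
```

```text
time: 12.75
ee_pos: [0.533, -0.1483, 0.0884]
tcp_rot: [-89.9, -0.2, 0.0]
wrist_force: [-1.0, 0.5, 6.9]
opening: 0.0174
```

```bash
python3 -m inch '[[[0,-5,0],[0,0,0],10],[[0,-20,0],[0,0,0],10],[[0,-40,0],[0,0,0],10],[[0,-60,0],[0,0,0],10],[[0,-80,0],[0,0,0],10],[[0,-100,0],[0,0,0],10],[[0,-120,0],[0,0,0],10],[[0,-120,0],[0,0,0],10],[[0,-120,0],[0,0,0],10]]'; python3 - <<'E'
from h import *; from workcell import bot
o=bot.get_obs(); print(go(o,[.525,.118,.21],0))
S=bot.camera("scene"); a=S["frame"][150:270,165:325]
cv2.imwrite("pics/s3.png",cv2.resize(a,None,fx=5,fy=5,interpolation=cv2.INTER_CUBIC)[...,::-1])
e=o["ee_pos"]; print(proj(S,[e,e-[0,0,.0734]]))
E
```

```text
time: 13.65
ee_pos: [0.5329, -0.1487, 0.209]
tcp_rot: [-89.9, -0.3, 0.0]
wrist_force: [0.3, -0.5, -0.7]
opening: 0.0177
([-7.7, -0.6, 266.7], [-0.001, 0.001, 0.004])
[[225.02216806 190.49558526]
 [226.53691684 209.4974257 ]]
```

View pics/s3.png

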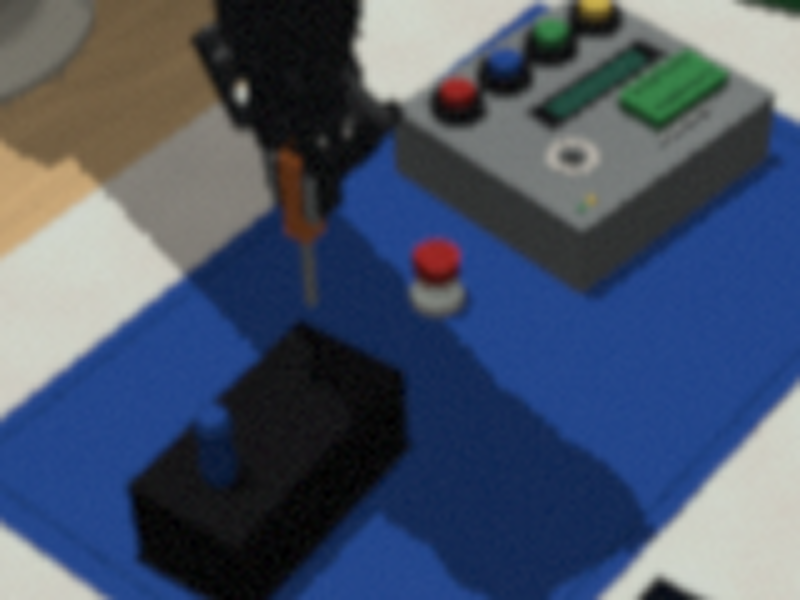

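Stylus is held upright, with the tip at px (227.0,210.4). The hole in the stand is empty, the driver and jar are untouched, and the ring is at px (279,181). Next I move above the port.

```bash
python3 -m inch '[[[-2,0,50],[0,0,0],10],[[-4,0,100],[0,0,0],10],[[-5,0,150],[0,0,0],10],[[-6,0,200],[0,0,0],10],[[-7.7,0,240],[0,0,0],10],[[-7.7,20,266.7],[0,0,0],10],[[-7.7,50,266.7],[0,0,0.004],10],[[-7.7,60,266.7],[0,0,0.004],10],[[-7.7,60,266.7],[0,0,0.004],10],[[-7.7,60,266.7],[0,0,0.004],10],[[-7.7,60,266.7],[0,0,0.004],10]]'; python3 - <<'E'
from h import *; from workcell import bot
o=bot.get_obs(); e=o["ee_pos"]; print(e,o["tcp_rot"])
S=bot.camera("scene"); T=bot.camera("top")
a=cv2.resize(S["frame"][150:200,250:310],None,fx=10,fy=10,interpolation=cv2.INTER_CUBIC)
cv2.imwrite("pics/s4.png",a[...,::-1])
print(proj(S,[e,e-[0,0,.0734]]))
for u in([279.0,180.8],[278.5,180.1]): print(ray(S,u,.06))
hsv=cv2.cvtColor(S["frame"],cv2.COLOR_RGB2HSV)[174:190,268:292]; print(hsv[...,2])
E
```

```text
time: 14.8
ee_pos: [0.5254, 0.1178, 0.15]
tcp_rot: [-89.9, -0.1, -0.0]
wrist_force: [0.4, 0.4, -0.1]
opening: 0.0176
[0.52543994 0.11775855 0.1500133 ] [-8.98700593e+01 -5.20953016e-02 -2.49348742e-02]
[[279.61908035 159.76166926]
 [278.93837346 177.16003124]]
[0.52561149 0.11871407 0.06      ]
[0.5221245  0.12059702 0.06      ]
[[ 73  70  69  61  50  39  24  18  27  35  48  57  66  69  71  70  72  71
   73  72  73  71  71  68]
 [ 71  72  72  69  65  56  48  41  45  52  59  62  65  68  72  71  74  72
   72  72  72  73  71  73]
 [ 73  71  71  71  71  68  66  61  67  68  66  63  65  71  72  70  71  73
   74  72  73  71  73  73]
 [ 70  72  72  72  71  72  71  71  76  80  79  71  72  80  78  74  72  74
   73  72  72  73  72  72]
 [ 73  73  72  73  73  72  76  81  89  90  90  81  82  92  89  82  77  71
   73  73  73  74  70  71]
 [ 72  70  71  70  71  73  80  94  96  86  81  74  78  88  98  96  82  75
   72  73  70  72  72  72]
 [ 71  72  71  72  72  74  86  98  89  74  64  62  63  73  90 102  91  77
   72  73  72  72  71  71]
 [ 72  71  71  72  71  76  89 101  85  67  57  53  55  65  83 103  95  78
   73  72  74  72  73  72]
 [ 71  71  70  71  71  76  87  97  92  76  70  63  63  72  91 100  89  75
   72  72  73  74  73  73]
 [ 72  71  72  71  72  73  78  88  92  92  87  84  82  87  96  89  80  71
   74  72  73  73  73  74]
 [ 72  70  72  75  70  72  74  77  81  83  89  88  87  88  84  79  74  74
   74  73  72  72  70  74]
 [ 71  71  72  72  72  74  74  74  74  74  78  77  77  75  76  72  74  71
   72  72  73  71  74  74]
 [ 70  71  72  72  73  72  73  73  74  74  73  74  73  73  73  73  71  73
   72  72  72  73  73  72]
 [ 63  72  74  76  74  76  74  74  73  73  72  71  73  74  72  71  72  71
   72  73  73  73  71  70]
 [ 56  68  73  82  89  88  79  76  78  78  75  73  73  74  77  77  72  72
   73  74  72  72  71  64]
 [ 49  56  66  85 101 107  96  94  92  92  89  79  75  79  83  91  79  72
   73  73  72  69  64  58]]
```

View pics/s4.png

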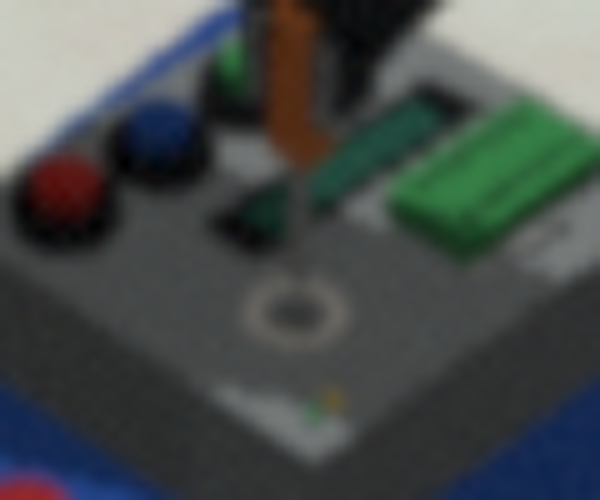

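The stylus tip is at px (279.3,176.8), about 16 mm above the bench-side plane of the ring, and the ring centre is at (279.1,180.8). The two cameras agree to about 2 mm. I'll aim between them and lower with force checks.

```bash
python3 -m inch '[[[-0.9,0,1.2],[0,0,0],10],[[-0.9,8,1.2],[0,0,0],10],[[-0.9,14,1.2],[0,0,0],10],[[-0.9,18,1.2],[0,0,0],10],[[-0.9,22,1.2],[0,0,0],10],[[-0.9,24,1.2],[0,0,0],10],[[-0.9,24,1.2],[0,0,0],10]]'; python3 - <<'E'
from h import *; from workcell import bot
o=bot.get_obs(); e=o["ee_pos"]
S=bot.camera("scene"); T=bot.camera("top")
a=cv2.resize(S["frame"][150:200,250:310],None,fx=10,fy=10,interpolation=cv2.INTER_CUBIC)
cv2.imwrite("pics/s5.png",a[...,::-1])
print(proj(S,[e-[0,0,.0734]]))
E
```

```text
time: 15.6
ee_pos: [0.5244, 0.1191, 0.1254]
tcp_rot: [-89.9, -0.0, -0.0]
wrist_force: [0.6, -0.3, -0.1]
opening: 0.0173
[[278.70014574 182.37913688]]
```

View pics/s5.png

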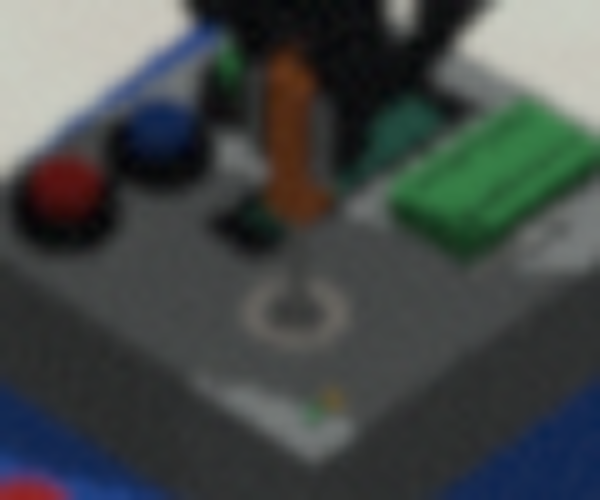

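The tip has gone inside the ring with no contact force. I'll continue down to the button.

```bash
python3 -m inch '[[[0,3,0],[0,0,0],10],[[0,6,0],[0,0,0],10],[[0,9,0],[0,0,0],10],[[0,11,0],[0,0,0],10],[[0,13,0],[0,0,0],10],[[0,15,0],[0,0,0],10],[[0,15,0],[0,0,0],10],[[0,15,0],[0,0,0],10]]'
```

```text
time: 16.5
ee_pos: [0.5245, 0.1192, 0.1111]
tcp_rot: [-89.9, -0.1, -0.0]
wrist_force: [-1.5, -0.2, 1.5]
opening: 0.0175
```

```bash
python3 -m inch '[[[0,2,0],[0,0,0],10],[[0,4,0],[0,0,0],10],[[0,4,0],[0,0,0],10],[[0,4,0],[0,0,0],10]]'
```

```text
time: 16.9
ee_pos: [0.5246, 0.1192, 0.1072]
tcp_rot: [-89.9, -0.1, -0.0]
wrist_force: [-0.3, 0.4, 3.1]
opening: 0.0177
```

```bash
python3 -m inch '[[[0,1,0],[0,0,0],10],[[0,2,0],[0,0,0],10],[[0,2,0],[0,0,0],10],[[0,2,0],[0,0,0],10]]' 80
```

```text
time: 17.3
ee_pos: [0.5247, 0.1192, 0.1054]
tcp_rot: [-89.9, -0.1, -0.0]
wrist_force: [-1.3, -0.8, 5.0]
opening: 0.0169
```

```bash
python3 -m inch '[[[0,1,0],[0,0,0],10],[[0,2,0],[0,0,0],10],[[0,2,0],[0,0,0],10],[[0,2,0],[0,0,0],10],[[0,2,0],[0,0,0],10]]'
```

```text
time: 17.8
ee_pos: [0.5249, 0.1193, 0.1051]
tcp_rot: [-89.8, -0.2, -0.0]
wrist_force: [-4.7, -1.7, 15.7]
opening: 0.017
```

Bottomed out: the force stepped from 5 to 16 N with almost no motion. I check that it holds steady, and look once more.

```bash
python3 - <<'E'
from h import *; from workcell import bot
for i in range(20):
    S=bot.camera("scene")
    if i%5==0 or i==19:
        o=bot.get_obs(); print(o["time"],o["ee_pos"].round(4),o["wrist_force"].round(1),o["opening"].round(4))
a=cv2.resize(S["frame"][130:280,170:370],None,fx=4,fy=4,interpolation=cv2.INTER_CUBIC)
cv2.imwrite("pics/s6.png",a[...,::-1])
E
```

```text
Traceback (most recent call last):
AttributeError: 'float' object has no attribute 'round'
```

```bash
python3 - <<'E'
from h import *; from workcell import bot
for i in range(20):
    S=bot.camera("scene")
    if i%5==0 or i==19:
        o=bot.get_obs(); print(o["time"],o["ee_pos"].round(4),o["wrist_force"].round(1),round(o["opening"],4))
a=cv2.resize(S["frame"][130:280,170:370],None,fx=4,fy=4,interpolation=cv2.INTER_CUBIC)
cv2.imwrite("pics/s6.png",a[...,::-1])
E
```

```text
17.9 [0.5249 0.1193 0.1051] [-4.7 -0.7 15.3] 0.0169
18.15 [0.5249 0.1193 0.1051] [-4.3 -0.8 16.1] 0.0168
18.4 [0.5249 0.1193 0.1051] [-4.4 -0.7 14.9] 0.017
18.65 [0.5249 0.1193 0.1051] [-5.4 -0.9 16.5] 0.0168
18.85 [0.5249 0.1193 0.1051] [-4.4 -1.5 15.9] 0.017
```

View pics/s6.png

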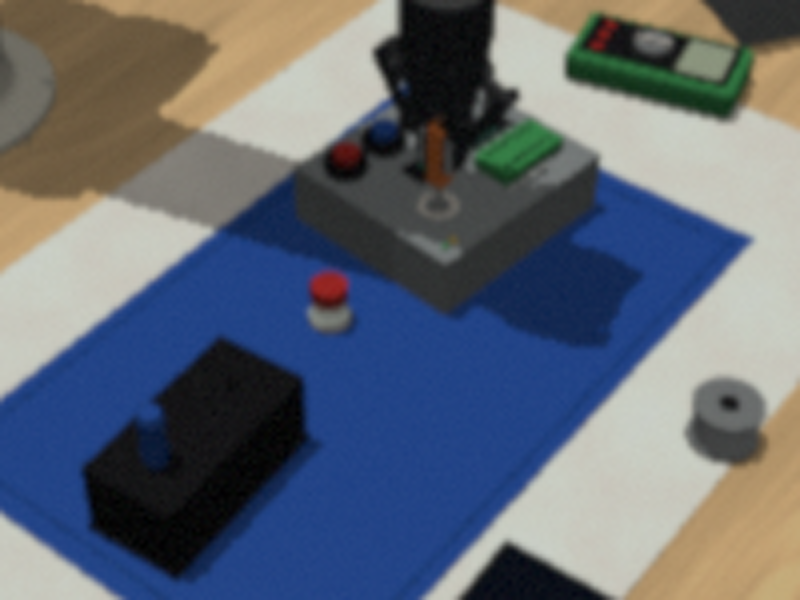

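The stylus stands in the ring at crop (437,205). The driver, jar and multimeter are where they were. The push is steady at about 16 N with no creep.

```bash
python3 -c "
from workcell import bot
print(bot.job_done())"
```

```text
the job is handed in; nothing more can be done
None
```

The job is handed in. I pressed green, then yellow, then blue, and the stylus is now holding the reset button down. It took about 19 s of the 62 s allowed.

- **Keys:** each of the three went down until the force jumped from about 3.5 N to 15–19 N, with the fingertips at z = 75.8 mm. The key's full-down height is 76 mm. Each was let back up before the next, and the red key was never touched.
- **Stylus:** I lifted it out of the stand and lowered it through the white ring without side contact at the mouth.
- **Reset button:** the stop showed as a force step from 5 N to 16 N with almost no further motion. I estimate the tip at z ≈ 31.7 mm against 32 mm for fully down.
- **Last check:** the push held at 15–16.5 N for about a second, with the height and the finger opening (17 mm) steady.
- **Bystanders:** the final picture shows the nut driver, jar and multimeter in place. The parts tray was mostly outside that crop, so I didn't confirm it by eye, but the arm went nowhere near it after leaving its start pose.

The two cameras disagreed by about 5 mm on the programmer's position. I aimed the stylus between the two estimates and relied on force, and a small steady sideways force of about 5 N remains while it is pushing. There is no direct readout of key or reset travel, so "fully down" is inferred from force and height.

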